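# Key the drive pulley onto the lantern turntable

## Robot

A 6-joint arm with a two-finger parallel gripper is mounted at the origin on the work surface. World frame = base frame: x ahead of the robot, y to its left, z up, the work surface at z = 0. Lengths are in m, angles in rad, forces in N, time in s.
With the tool pointing down it reaches from about 0.275 to 0.725 m from the base axis. Payload 15.9 kg.
Tool frame: the origin (TCP) lies midway between the tips of the shut fingers; the grasp point (between the pads) lies 19 mm behind it; z points along the fingers, y is the line along which they close (so a half turn about z gives the same grasp; the last joint's range is limited). The gripper opens to 85 mm and grips with 20 to 120 N. Pads are 22 mm wide; open, the fingers measure 114 mm over their backs; the gripper's body (76 mm by 85 mm) begins 54 mm behind the grasp point. The pads swing forward as they close: fully open they stand 13 mm farther back than shut.
Start: joints at [-1.103, 0.213, -0.034, 1.323, 0, 1.571], TCP at [0.225, -0.446, 0.231] pointing down, gripper open.
Joint ranges: [-2.98, 2.98], [-0.74, 1.72], [-1.14, 1.35], [-2.1, 2.04], [-1.57, 1.44], [-3.14, 3.14]. Speed limits (rad/s): [1.89, 1.89, 2.39, 2.57, 3.14, 3.14].

## Interface

Orientations are given as [roll, pitch, yaw] about the fixed x, y, z axes, in that order (R = Rz(yaw) Ry(pitch) Rx(roll)).
In Python, from cell import manip gives the robot as it stands.
- The arm moves only by the tool play_rows, never from a script. Its argument "targets" is a list of rows, each a list of 5 numbers: the opening, from -1 (shut) to 1 (fully open), so that 0 is half open, then the shift along the tool's x, y, z in units of 0.12 m (1.0 is 0.12 m), then the turn about the tool's z in units of 180 degrees (1.0 is 180 degrees). In form: [[claw, dx, dy, dz, twist], ...]. A call has 1 to 20 rows; each row is the pose to reach, as a shift and turn from the pose commanded when the call began, along the tool's axes at that moment, turning the shorter way round; what a row does not reach only later rows make up. A row lasts 1/10 s, in which the tool goes at most 50 mm and 8.59 degrees, less where a joint would pass 70% of its speed; a pose out of reach is approached as far as the arm can. A call with a number of a shift or a turn outside -1 to 1 is refused whole. A call with a gripper value outside its range is refused whole. The fingers move at their own pace and stop on an object; the grip force is fixed at half the most. Time passes only in rows, so rows that repeat a pose let the fingers close. It gives the time, the measured TCP pose, the force, the opening and the grip force at its end, in the units of the state.
- manip.read_state(): the state, without advancing time (a new reading comes with each control period).
- manip.camera(name): name is "scene" or "top" or "wrist"; returns the picture (480x640x3 uint8, red, green, blue); there is no depth.
- manip.camera_params(name): a dict with "mtx" (3x3 intrinsics, pixels), "origin" and "rotation" of the camera in the world. Camera axes: x right, y up, looking along -z (the intrinsics and any distortion apply to the point x, -y, -z); pixel columns grow to the right and rows downward; lengths in m; the calibration is good to about 2 mm. A picture is of the moment at which its call begins: read the wrist's pose just before it. camera_params takes no time and is no camera call; for the wrist camera it gives the pose at the moment of the call.
- manip.sign_off(): hands the job in; it is judged then, once.
The state is a dict: "t": time; "qpos": joint angles; "joint_vel": joint speeds; "joint_efforts": joint torques, N m; "ee_pos": TCP position; "tcp_rot": TCP orientation; "force": force on the tool from outside, world axes, zero at the start; "ft_torque": the same for the moment, N m; "opening": opening from 0.0 (shut) to 1.0 (fully open); "gripper_force": force on a finger pad.
Only numpy, scipy, OpenCV 4.12 (cv2) and the standard library are available. Lean on these libraries where they do the work, as an engineer would, in place of code of your own. Each camera call takes 0.05 s, during which the arm holds its last target. There are 200 camera calls.

## Task

Drop the brass key bar into the slot across the turntable's spindle so that it sits on the slot's floor, roughly centred, and let go of it. Then take the blue pulley (the one with a keyway; not the yellow one) by its bridge handle, line its keyway up with the key, and slide it down over spindle and key until it lies fully home and flat on the collar, and let go.

Things in the scene. Friction and masses are not known exactly. Their poses are not given: they have to be found in the camera images.
- turntable: Fixed drive: grey housing 150x150x48 mm, round collar on it (104 mm across, flat top at 60 mm), upright steel spindle in the middle (48 mm diameter, top at 82 mm, prongs tapered). A slot open at top and both ends runs across the spindle along own x: 21 mm wide, flaring to 33 at the mouth, floor at 63 mm. Heights are above the origin: centre of underside, on the spindle axis; z up.
- drive_key: Loose brass bar 80 mm long (own x), 16 wide (own y), 36 tall (own z, up), 0.3 kg, standing on a 16 mm wide side. Origin: centre of underside. Fits the slot either way round; seated, its top stands 17 mm above the prongs: grip it across the width by its top 15 mm to keep the fingers above them. The short thick dark steel block is not wanted.
- blue_pulley: Loose blue pulley lying flat, 136 mm across, 28 thick, 0.45 kg. Through it: 56 mm bore and keyway 110 mm long (own x), 26 wide, chamfered 4 mm below. Bridge handle above along own y: bar 102 mm (y) x 16 (x), 56 to 72 mm up. Grip its 16 mm width, fingers at most 12 mm below the bar, else they meet the key. Origin: centre of underside; z up. Fits either way round; home, it lies on the collar.
There are look-alikes about, which are no part of the job. There is more than one size of the blue_pulley; the job needs the largest.

How it is judged:
By the outcome, as a careful person would: the job done as asked, in the order asked, and still so for the second after the job is handed in, with the robot touching nothing.
It also fails if it takes over 64 s, if anything falls off the work surface, if the arm or the gripper's body presses on something with over 40 N, if the wrist force passes 120 N, or if a joint passes its speed limit or range.

## Working session

There is one attempt and no reset: what is moved stays moved. The work goes in short steps, Python scripts to look and compute and a tool call to move; the robot and the scene stay as the last step left them, time stands still between calls to the robot, and variables do not carry over. Pictures are saved under pics/ and viewed, at most 10 in all, crops included, and the job is handed in when it is done.

Besides the shell and the picture viewer there is one more tool, called by a JSON object that holds its "op" and its "data", one argument or row to a line. play_rows: Moves the arm, as the interface text tells. Shifts and turns lie within -1 to 1; 1 stands for 0.12 m of shift or 180 degrees of turn. Its arguments: {"type":"object","properties":{"targets":{"type":"array","items":{"type":"array","items":{"type":"number","minimum":-1,"maximum":1}}}},"required":["targets"]}

```bash
mkdir -p pics; ls
python3 - <<'E'
from cell import manip
import cv2,numpy as np
for n in("top","scene"):
    im=manip.camera(n);cv2.imwrite(f"pics/{n}0.png",im[...,::-1]);p=manip.camera_params(n);print(n,p)
print(manip.read_state())
E
```

```text
pics
top {'mtx': array([[498.20218154,   0.        , 320.7567721 ],
       [  0.        , 498.20218154, 243.4657543 ],
       [  0.        ,   0.        ,   1.        ]]), 'origin': array([ 0.36212109, -0.07615789,  1.17567095]), 'rotation': array([ 0.12700619,  0.01554695, -1.58727122])}
scene {'mtx': array([[621.63510136,   0.        , 312.32521433],
       [  0.        , 621.63510136, 241.01020908],
       [  0.        ,   0.        ,   1.        ]]), 'origin': array([ 1.30619545, -0.3373648 ,  0.88786626]), 'rotation': array([ 0.79617508, -0.00263686,  1.24833408])}
{'t': 0.1, 'qpos': array([-1.10302586e+00,  2.13294057e-01, -3.49920721e-02,  1.32353850e+00,
        8.15774774e-06,  1.57078530e+00]), 'joint_vel': array([-0.00060311, -0.0010099 ,  0.0005244 , -0.00110765,  0.00114589,
       -0.00032796]), 'joint_efforts': array([-4.20125489e-04, -6.87250972e+01,  4.87801623e+01,  1.23393943e-02,
       -5.89732167e-05,  1.24457910e-05]), 'ee_pos': array([ 0.22530418, -0.44599612,  0.23087381]), 'tcp_rot': array([-3.14056435e+00, -8.16908527e-06,  4.67781489e-01]), 'force': array([-0.24198217, -0.10526701,  0.1215291 ]), 'ft_torque': array([ 0.01671668,  0.04902127, -0.0003669 ]), 'gripper_force': 0.0, 'opening': 1.0002573764175398}
```

View pics/top0.png

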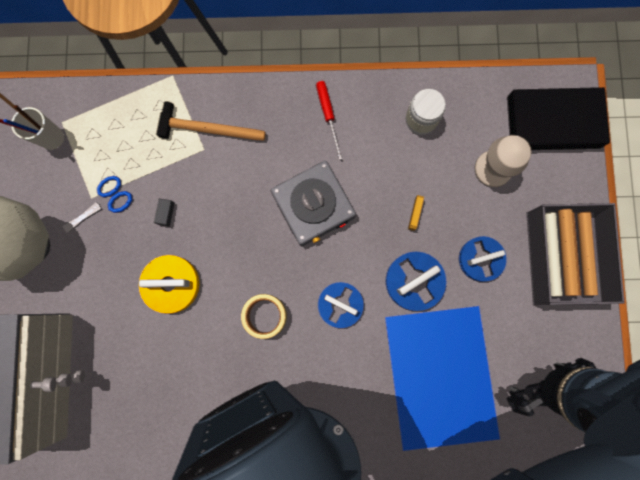

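View pics/scene0.png

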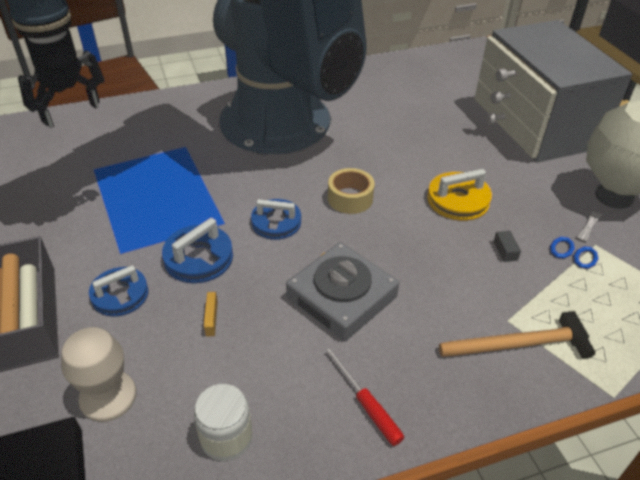

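The top view shows the brass bar at (416,213) and the turntable at (315,202). There are three blue pulleys, at (341,305), (416,281) and (483,259). The middle one is visibly the largest. I'll measure and enlarge.

```bash
cat > h.py <<'E'
from cell import manip
import cv2,numpy as np
from scipy.spatial.transform import Rotation as R
def snap(n):
    p=manip.camera_params(n); im=manip.camera(n); return im,p
def cast(p,uv,z):
    uv=np.atleast_2d(np.asarray(uv,float)); K=p['mtx']
    d=np.c_[(uv[:,0]-K[0,2])/K[0,0],-(uv[:,1]-K[1,2])/K[1,1],-np.ones(len(uv))]
    w=R.from_euler('xyz',p['rotation']).apply(d); o=p['origin']
    return (o+w*((z-o[2])/w[:,2])[:,None])[:,:2]
def proj(p,X):
    c=R.from_euler('xyz',p['rotation']).inv().apply(np.atleast_2d(X)-p['origin']);K=p['mtx']
    return np.c_[K[0,2]-K[0,0]*c[:,0]/c[:,2],K[1,2]+K[1,1]*c[:,1]/c[:,2]]
def comps(mask,amin):
    cs,_=cv2.findContours(mask.astype(np.uint8),cv2.RETR_EXTERNAL,cv2.CHAIN_APPROX_NONE)
    return [c[:,0] for c in cs if cv2.contourArea(c)>=amin]
def rect(p,c,z):  # min-area rectangle on plane z: centre mm, sides mm, yaw of long side deg
    w=(cast(p,c,z)*1000).astype(np.float32); b=cv2.boxPoints(cv2.minAreaRect(w)); e1,e2=b[1]-b[0],b[2]-b[1]
    l=e1 if np.hypot(*e1)>np.hypot(*e2) else e2
    return b.mean(0).round(1),sorted([round(float(np.hypot(*e)),1) for e in(e1,e2)]),round(float(np.degrees(np.arctan2(l[1],l[0]))%180),1)
def hsv(im): return cv2.cvtColor(im,cv2.COLOR_RGB2HSV)
E
python3 - <<'E'
from h import *
ims=[]
for n in("top","scene"):
    im,p=snap(n);H=hsv(im)
    print(n,"blue z28")
    for c in comps((H[...,0]>100)&(H[...,0]<125)&(H[...,1]>140)&(H[...,2]>60),300): print(c.mean(0).round(),rect(p,c,.028))
    print("brass z36")
    for c in comps((H[...,0]>8)&(H[...,0]<28)&(H[...,1]>150)&(H[...,2]>110),100): print(c.mean(0).round(),rect(p,c,.036))
    print("white z72")
    for c in comps((H[...,1]<40)&(H[...,2]>185),80): print(c.mean(0).round(),rect(p,c,.072))
    ims.append(im)
a=cv2.resize(ims[0][140:330,260:520],None,fx=3,fy=3,interpolation=cv2.INTER_CUBIC)
cv2.imwrite("pics/crop1.png",a[...,::-1])
E
```

```text
top blue z28
[441. 378.] (array([ 203.4, -325.3], dtype=float32), [214.3, 293.0], 5.8)
[340. 305.] (array([ 366.7, -103.5], dtype=float32), [98.4, 99.8], 179.0)
[416. 281.] (array([ 418.7, -276.6], dtype=float32), [132.9, 135.2], 89.0)
[482. 259.] (array([ 466.1, -431.5], dtype=float32), [101.8, 104.6], 107.0)
[114. 194.] (array([636.3, 426.9], dtype=float32), [60.5, 88.0], 37.2)
[416.   5.] (array([1088.1, -302.4], dtype=float32), [45.2, 1095.6], 88.5)
[34. 11.] (array([1106.4,  636.5], dtype=float32), [58.9, 193.3], 88.5)
brass z36
[625. 334.] (array([ 291.1, -736.9], dtype=float32), [14.4, 147.2], 0.1)
[168. 284.] (array([421.2, 291.2], dtype=float32), [133.5, 133.8], 90.9)
[587. 253.] (array([ 475.8, -667.9], dtype=float32), [27.4, 188.3], 179.6)
[569. 253.] (array([ 479.9, -627.9], dtype=float32), [33.2, 195.5], 0.1)
[416. 212.] (array([ 578. , -283.3], dtype=float32), [18.1, 78.0], 164.6)
[610. 173.] (array([ 662.4, -736.2], dtype=float32), [14.9, 141.0], 0.4)
[216. 129.] (array([789.2, 184. ], dtype=float32), [21.5, 231.6], 79.7)
[601.  76.] (array([ 898.8, -736.9], dtype=floa
[... 2146 characters left out ...]
e=float32), [16.2, 81.6], 165.0)
[458. 198.] (array([447.5, 277.1], dtype=float32), [138.2, 144.9], 126.4)
white z72
[220. 406.] (array([ 802.4, -310.5], dtype=float32), [70.2, 70.7], 76.0)
[114. 275.] (array([ 488., -433.], dtype=float32), [8.3, 70.1], 105.5)
[ 27. 296.] (array([ 485.7, -579.3], dtype=float32), [16.3, 143.9], 180.0)
[586. 322.] (array([832.6, 339. ], dtype=float32), [192.1, 272.1], 112.9)
[194. 233.] (array([ 423. , -276.5], dtype=float32), [10.4, 94.7], 121.4)
[464. 175.] (array([427.4, 294.6], dtype=float32), [10.7, 91.1], 90.2)
[635. 110.] (array([327.3, 803.2], dtype=float32), [29.3, 103.7], 140.9)
[178.  69.] (array([-204.6, -200.8], dtype=float32), [68.0, 69.8], 91.0)
```

View pics/crop1.png

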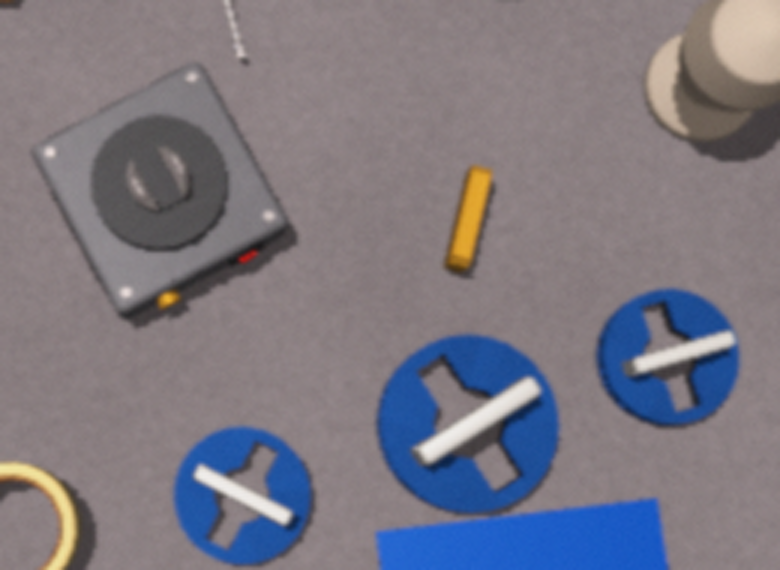

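Three candidates, one choice: (340,305) is 99 mm across, (482,259) is 103 mm, and (416,281) is 135 mm. The 135 mm one at (416,281) is the blue_pulley, and the crop confirms it has a keyway and a handle. The key is the brass bar at (416,212), about 78×18 mm. The dark block at (164,211) is not wanted. I'll fly the wrist camera over the turntable to get the slot yaw, so I need its offset first.

```bash
cat >> h.py <<'E'
def pose():
    s=manip.read_state(); return np.array(s['ee_pos']),R.from_euler('xyz',s['tcp_rot'])
def go(x,y,z,yaw):  # numbers for play_rows to reach mm, deg
    t,r=pose(); d=r.inv().apply(np.array([x,y,z])/1000-t)/.12
    y0=np.degrees(r.as_euler('xyz')[2]); tw=-((yaw-y0+180)%360-180)/180
    print('go',(x,y,z,yaw),'->',d.round(3),'twist',round(tw,3))
E
python3 - <<'E'
from h import *
t,r=pose();p=manip.camera_params('wrist');q=manip.camera_params('top')
print('cam in tool',r.inv().apply(p['origin']-t),(r.inv()*R.from_euler('xyz',p['rotation'])).as_matrix().round(2),p['mtx'][0,0])
sc=np.array([[191,77],[268,215],[126,292],[50,152]])/3+[260,140]
w=cast(q,sc,.048)*1000;print(w.round(1),w.mean(0))
x,y=w.mean(0)
go(x-60,y,280,20)
E
```

```text
cam in tool [ 0.0703176  -0.00028425 -0.14307871] [[ 0.    0.96  0.28]
 [ 1.   -0.    0.  ]
 [ 0.    0.28 -0.96]] 363.0872091812012
[[ 688.9  -70.8]
 [ 578.9 -127.9]
 [ 521.3  -18.3]
 [ 631.6   39.1]] [605.16567299 -44.47844094]
go (np.float64(545.1656729872211), np.float64(-44.47844094255319), 280, 20) -> [ 3.888 -1.786 -0.407] twist 0.038
```

{"op": "play_rows", "data": {
  "targets": [
    [1,0.35,0.01,0,0],
    [1,0.7,0.02,0,0],
    [1,1,0.04,0,0],
    [1,1,0.04,0,0]
  ]
}}

```text
t: 0.6
ee_pos: [0.3377, -0.3948, 0.2309]
tcp_rot: [-3.141, -0.001, 0.471]
force: [-1.3, 0.4, 0.1]
opening: 1.001
gripper_force: 0.0
```

{"op": "play_rows", "data": {
  "targets": [
    [1,0.35,0.01,0,0],
    [1,0.7,0.02,0,0],
    [1,1,0.04,0,0],
    [1,1,0.04,0,0]
  ]
}}

```text
t: 1.0
ee_pos: [0.4467, -0.345, 0.2306]
tcp_rot: [-3.141, -0.0, 0.471]
force: [-1.2, 0.1, 0.3]
opening: 0.999
gripper_force: 0.0
```

{"op": "play_rows", "data": {
  "targets": [
    [1,0.35,0.01,0,0],
    [1,0.7,0.02,0,0],
    [1,1,0.04,0,0],
    [1,1,0.04,0,0],
    [1,1,0.04,0,0]
  ]
}}

```text
t: 1.5
ee_pos: [0.553, -0.297, 0.2308]
tcp_rot: [-3.141, 0.001, 0.468]
force: [-0.0, -0.2, -0.2]
opening: 1.002
gripper_force: 0.0
```

Run:
```python
from h import *
s=manip.read_state();print(s['t'],s['ee_pos'],s['qpos'].round(2))
go(579,-284,180,-15.2);go(605,-44,200,25)
```

```text
1.5 [ 0.55303098 -0.29696584  0.23077734] [-0.49  0.49  0.36  1.44 -0.    2.18]
go (579, -284, 180, -15.2) -> [0.242 0.002 0.423] twist 0.234
go (605, -44, 200, 25) -> [ 1.338 -1.685  0.256] twist 0.01
```

{"op": "play_rows", "data": {
  "targets": [
    [1,0.12,0,0.1,-0.04],
    [1,0.242,0.002,0.2,-0.08],
    [1,0.242,0.002,0.256,-0.12],
    [1,0.242,0.002,0.256,-0.16],
    [1,0.242,0.002,0.256,-0.2],
    [1,0.242,0.002,0.256,-0.25],
    [1,0.242,0.002,0.256,-0.3],
    [1,0.242,0.002,0.256,-0.34],
    [1,0.242,0.002,0.256,-0.38],
    [1,0.242,0.002,0.256,-0.42],
    [1,0.242,0.002,0.256,-0.46],
    [1,0.242,0.002,0.256,-0.5],
    [1,0.242,0.002,0.256,-0.55],
    [1,0.242,0.002,0.256,-0.6],
    [1,0.242,0.002,0.256,-0.64],
    [1,0.242,0.002,0.256,-0.68],
    [1,0.242,0.002,0.256,-0.72],
    [1,0.242,0.002,0.256,-0.766],
    [1,0.242,0.002,0.256,-0.766],
    [1,0.242,0.002,0.256,-0.766]
  ]
}}

```text
t: 3.5
ee_pos: [0.5784, -0.2847, 0.2009]
tcp_rot: [-3.141, 0.0, 2.869]
force: [0.6, -1.1, 0.4]
opening: 0.996
gripper_force: 0.0
```

Run:
```python
from h import *
s=manip.read_state();print(s['t'],s['ee_pos'],s['tcp_rot'],s['qpos'].round(2))
im,p=snap('wrist');cv2.imwrite('pics/wk.png',im[...,::-1]);H=hsv(im)
for c in comps((H[...,0]>8)&(H[...,0]<28)&(H[...,1]>150)&(H[...,2]>50),300): print(c.mean(0).round(),rect(p,c,.036))
go(605,-44,200,165)
```

```text
3.5 [ 0.57844474 -0.28470916  0.20087551] [-3.14143178e+00  8.16177480e-05  2.86869534e+00] [-0.46  0.53  0.35  1.39 -0.   -0.18]
go (605, -44, 200, 165) -> [0.328 1.99  0.006] twist -0.003
```

View pics/wk.png

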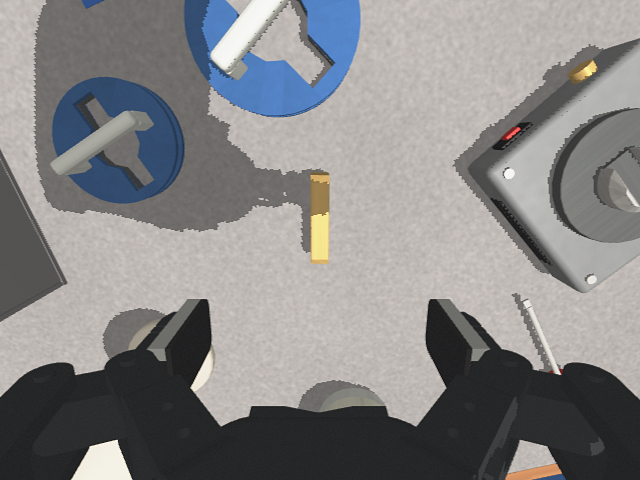

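The wrist view shows the key at (320,219), upright in the image so the yaw is right. The slot is partly seen at the right edge. I'll redo the key mask with looser limits on this same picture while I move on to the turntable.

{"op": "play_rows", "data": {
  "targets": [
    [1,0.06,0.33,0,0],
    [1,0.12,0.67,0,0],
    [1,0.165,1,0,0],
    [1,0.165,1,0,0]
  ]
}}

```text
t: 3.95
ee_pos: [0.5922, -0.1591, 0.201]
tcp_rot: [3.141, 0.0, 2.875]
force: [-0.4, -0.1, 0.4]
opening: 1.001
gripper_force: 0.0
```

{"op": "play_rows", "data": {
  "targets": [
    [1,0.06,0.33,0,0],
    [1,0.12,0.67,0,0],
    [1,0.165,1,0,0],
    [1,0.165,1,0,0],
    [1,0.165,1,0,0]
  ]
}}

```text
t: 4.45
ee_pos: [0.6044, -0.0418, 0.2006]
tcp_rot: [-3.141, 0.0, 2.873]
force: [-0.9, -1.4, 0.8]
opening: 0.998
gripper_force: 0.0
```

Run:
```python
from h import *
s=manip.read_state();print(s['t'],s['ee_pos'],s['tcp_rot'])
im,p=snap('wrist');cv2.imwrite('pics/wt.png',im[...,::-1])
np.save('pt.npy',p,allow_pickle=True)
c=im[60:360,120:520];cv2.imwrite('pics/wtc.png',cv2.resize(c,None,fx=2,fy=2,interpolation=cv2.INTER_CUBIC)[...,::-1])
# key from the previous wrist image, with pose then
k=cv2.imread('pics/wk.png')[...,::-1].copy();H=hsv(k)
r=R.from_euler('xyz',s['tcp_rot']);rel=r.inv().apply(p['origin']-s['ee_pos']);rr=r.inv()*R.from_euler('xyz',p['rotation'])
rk=R.from_euler('xyz',[-3.14143,8e-5,2.868695]);pk=dict(mtx=p['mtx'],origin=np.array([.578445,-.284709,.200876])+rk.apply(rel),rotation=(rk*rr).as_euler('xyz'))
np.save('pk.npy',pk,allow_pickle=True)
for lo in(60,90,120):
  for c in comps((H[...,0]>8)&(H[...,0]<32)&(H[...,1]>lo)&(H[...,2]>40),300):
    if 250<c.mean(0)[0]<390: print(lo,c.min(0),c.max(0),rect(pk,c,.036))
```

```text
4.45 [ 0.60444857 -0.04179898  0.20061343] [-3.14129484e+00  3.22412184e-05  2.87335875e+00]
60 [310 172] [329 263] (array([ 577.7, -282.7], dtype=float32), [16.1, 80.6], 164.1)
90 [310 172] [328 263] (array([ 577.7, -282.6], dtype=float32), [15.2, 80.6], 164.7)
120 [311 172] [328 262] (array([ 577.3, -282.5], dtype=float32), [14.4, 79.6], 164.1)
```

View pics/wtc.png

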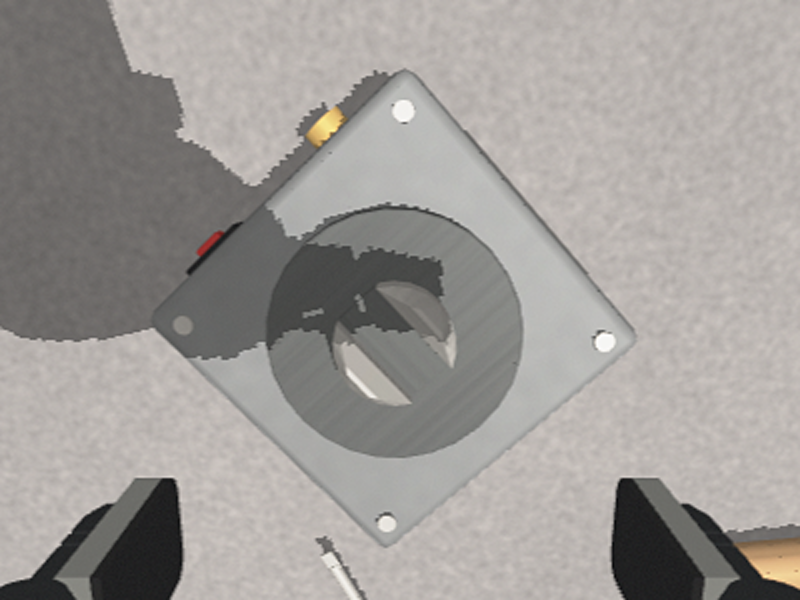

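The wrist crop shows the slot running diagonally from about (365,295) to (430,390), parallel to the housing side between screws (403,110) and (604,341). I'll take the axis and yaw from the screws and the collar rim.

Run:
```python
from h import *
p=np.load('pt.npy',allow_pickle=True).item();im=cv2.imread('pics/wt.png')[...,::-1].copy()
g=cv2.cvtColor(im,cv2.COLOR_RGB2GRAY).astype(float)
sc=np.array([[403,110],[604,341],[386,523],[183,325]])/2+[120,60];S=[]
for u,v in sc:
    u0,v0=int(u)-8,int(v)-8;w=g[v0:v0+17,u0:u0+17];m=np.clip(w-np.median(w)-15,0,None)
    yy,xx=np.mgrid[:17,:17];S.append([u0+(m*xx).sum()/m.sum(),v0+(m*yy).sum()/m.sum()])
w=cast(p,S,.049)*1000;d=w-np.roll(w,-1,0)
print(np.round(S,1).tolist(),w.round(1).tolist(),'mid',w.mean(0).round(1),'sides',np.hypot(*d.T).round(1),'yaw',(np.degrees(np.arctan2(d[:,1],d[:,0]))%90).round(1))
def L(pts,z):
    q=cast(p,np.array(pts)/2+[120,60],z)*1000;e=q[1]-q[0];print('line',z,q.round(1).tolist(),round(np.degrees(np.arctan2(e[1],e[0]))%180,1))
L([[348,342],[410,403]],.063);L([[375,288],[452,367]],.08)
# collar rim: lit right half edge points by radial gradient
c=proj(p,[[w.mean(0)[0]/1000,w.mean(0)[1]/1000,.06]])[0];P=[]
gb=cv2.GaussianBlur(g,(0,0),1)
for a in np.radians(np.r_[-75:125:4]):
    r=np.arange(52,76,.5);uv=c[None]+r[:,None]*[np.cos(a),np.sin(a)]
    val=cv2.remap(gb.astype(np.float32),uv[:,0].astype(np.float32)[None],uv[:,1].astype(np.float32)[None],1)[0]
    P.append(uv[np.argmax(np.gradient(val))])
q=cast(p,P,.06)*1000;A=np.c_[2*q,np.ones(len(q))]
for _ in range(3):
    s=np.linalg.lstsq(A,(q**2).sum(1),rcond=None)[0];rad=np.sqrt(s[2]+s[0]**2+s[1]**2)
    e=np.abs(np.hypot(*(q-s[:2]).T)-rad);k=e<max(1,2*np.median(e));q,A=q[k],A[k]
print('collar',s[:2].round(1),rad.round(1),len(q))
go(577.6,-282.7,90,164.5)
```

```text
[[321.3, 115.1], [422.1, 230.7], [313.0, 321.5], [210.7, 222.5]] [[522.5, -15.9], [633.2, 41.4], [690.3, -69.3], [579.8, -126.9]] mid [606.4 -42.7] sides [124.7 124.5 124.6 124.8] yaw [27.4 27.3 27.5 27.3]
line 0.063 [[601.9, -60.2], [633.3, -43.1]] 28.7
line 0.08 [[581.1, -42.6], [617.8, -22.8]] 28.4
collar [605.4 -42.6] 52.0 50
go (577.6, -282.7, 90, 164.5) -> [-0.316 -1.988  0.923] twist 0.0
```

{"op": "play_rows", "data": {
  "targets": [
    [0,-0.06,-0.33,0.1,0],
    [0,-0.12,-0.67,0.2,0],
    [0,-0.158,-0.994,0.3,0],
    [0,-0.158,-0.994,0.3,0]
  ]
}}

```text
t: 4.9
ee_pos: [0.5892, -0.1676, 0.1628]
tcp_rot: [-3.14, -0.002, 2.867]
force: [-0.4, 1.6, 0.5]
opening: 0.503
gripper_force: 0.0
```

{"op": "play_rows", "data": {
  "targets": [
    [0,-0.06,-0.33,0.2,0],
    [0,-0.12,-0.67,0.4,0],
    [0,-0.158,-0.994,0.623,0],
    [0,-0.158,-0.994,0.623,0],
    [0,-0.158,-0.994,0.623,0],
    [0,-0.158,-0.994,0.623,0]
  ]
}}

```text
t: 5.5
ee_pos: [0.5784, -0.282, 0.0908]
tcp_rot: [-3.142, 0.001, 2.874]
force: [0.1, -0.3, 0.9]
opening: 0.501
gripper_force: 0.0
```

Run:
```python
from h import *
s=manip.read_state();print(s['t'],s['ee_pos'],s['tcp_rot'],s['opening'])
go(577.6,-282.7,24,164.5)
im,p=snap('wrist');cv2.imwrite('pics/wk2.png',im[...,::-1])
H=hsv(im)
for c in comps((H[...,0]>8)&(H[...,0]<32)&(H[...,1]>90)&(H[...,2]>40),300): print(c.min(0),c.max(0),rect(p,c,.036))
```

```text
5.5 [ 0.57844434 -0.28203392  0.09075407] [-3.14156155e+00  1.17646449e-03  2.87360844e+00] 0.5013368588449638
go (577.6, -282.7, 24, 164.5) -> [ 0.006 -0.007  0.556] twist 0.001
[302 189] [330 323] (array([ 576.7, -282.1], dtype=float32), [15.7, 81.2], 164.0)
```

{"op": "play_rows", "data": {
  "targets": [
    [0,0.008,-0.003,0.2,0],
    [0,0.008,-0.003,0.4,0.002],
    [0,0.008,-0.003,0.56,0.002],
    [0,0.008,-0.003,0.565,0.002],
    [0,0.008,-0.003,0.565,0.002],
    [-1,0.008,-0.003,0.565,0.002],
    [-1,0.008,-0.003,0.565,0.002],
    [-1,0.008,-0.003,0.565,0.002],
    [-1,0.008,-0.003,0.565,0.002],
    [-1,0.008,-0.003,0.565,0.002],
    [-1,0.008,-0.003,0.565,0.002],
    [-1,0.008,-0.003,0.565,0.002]
  ]
}}

```text
t: 6.75
ee_pos: [0.5779, -0.2825, 0.0236]
tcp_rot: [-3.141, 0.002, 2.868]
force: [-1.4, 0.3, 7.4]
opening: 0.166
gripper_force: 59.1
```

{"op": "play_rows", "data": {
  "targets": [
    [-1,0,0,-0.1,0],
    [-1,0,0,-0.3,0],
    [-1,0,0,-0.6,0],
    [-1,0,0,-0.9,0],
    [-1,0,0,-1,0],
    [-1,0,0,-1,0],
    [-1,0,0,-1,0]
  ]
}}

```text
t: 7.45
ee_pos: [0.5766, -0.2819, 0.1408]
tcp_rot: [3.141, -0.001, 2.868]
force: [-0.4, 0.4, -4.0]
opening: 0.171
gripper_force: 59.2
```

Run:
```python
from h import *
s=manip.read_state();print(s['t'],s['ee_pos'],s['tcp_rot'],s['opening'],s['force'])
go(605.8,-42.6,150,207.4)
im,p=snap('wrist');cv2.imwrite('pics/wk3.png',im[...,::-1])
H=hsv(im)
z=s['ee_pos'][2]-.0236+.036
for c in comps((H[...,0]>8)&(H[...,0]<32)&(H[...,1]>90)&(H[...,2]>40),300): print(c.min(0),c.max(0),rect(p,c,z))
```

```text
7.45 [ 0.57656853 -0.28193472  0.1407945 ] [ 3.14131957e+00 -1.42996179e-03  2.86796185e+00] 0.1709128693518401 [-0.41066594  0.36733673 -3.98405932]
go (605.8, -42.6, 150, 207.4) -> [ 0.305  1.986 -0.076] twist -0.239
[298 210] [339 398] (array([ 574. , -280.2], dtype=float32), [16.0, 81.3], 164.2)
```

View pics/wk3.png

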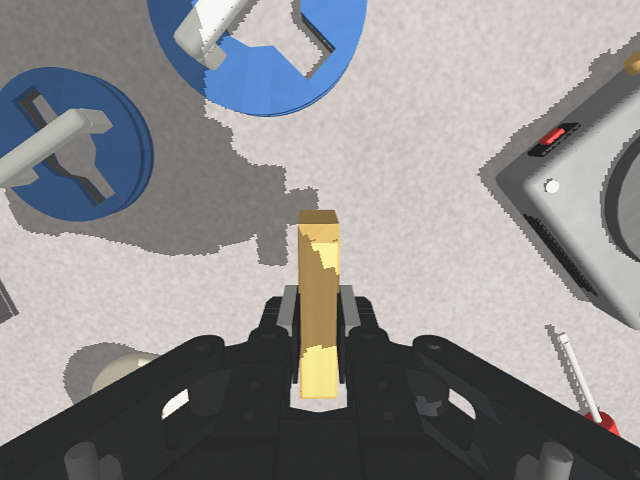

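The wrist view shows the key held level between the pads at (320,300), with both ends free. Carry it over.

{"op": "play_rows", "data": {
  "targets": [
    [-1,0.05,0.25,0,0],
    [-1,0.1,0.6,0,0],
    [-1,0.152,0.993,0,0],
    [-1,0.152,0.993,0,0]
  ]
}}

```text
t: 7.9
ee_pos: [0.5914, -0.1573, 0.1403]
tcp_rot: [3.14, -0.003, 2.872]
force: [0.1, 0.1, -2.4]
opening: 0.167
gripper_force: 59.6
```

{"op": "play_rows", "data": {
  "targets": [
    [-1,0.06,0.33,0,-0.04],
    [-1,0.12,0.67,0,-0.08],
    [-1,0.152,0.9,0,-0.12],
    [-1,0.152,0.993,0,-0.16],
    [-1,0.152,0.993,0,-0.2],
    [-1,0.152,0.993,0,-0.239],
    [-1,0.152,0.993,0,-0.239],
    [-1,0.152,0.993,0,-0.239],
    [-1,0.152,0.993,0,-0.239]
  ]
}}

```text
t: 8.8
ee_pos: [0.606, -0.0431, 0.1414]
tcp_rot: [3.141, -0.001, -2.668]
force: [0.3, 0.7, -3.1]
opening: 0.164
gripper_force: 59.8
```

Run:
```python
from h import *
s=manip.read_state();print(s['t'],s['ee_pos'],np.degrees(s['tcp_rot']),s['opening'],s['force'])
go(605.8,-42.6,92,207.4)
```

```text
8.8 [ 0.60601438 -0.04305906  0.1414398 ] [ 1.79974561e+02 -4.46577594e-02 -1.52841094e+02] 0.16361123802510438 [ 0.3394009   0.68496424 -3.09265433]
go (605.8, -42.6, 92, 207.4) -> [-0.     0.004  0.412] twist -0.001
```

{"op": "play_rows", "data": {
  "targets": [
    [-1,0,0.003,0.1,0],
    [-1,0,0.003,0.2,0],
    [-1,0,0.003,0.3,0],
    [-1,0,0.003,0.34,0],
    [-1,0,0.003,0.38,0],
    [-1,0,0.003,0.41,0],
    [-1,0,0.003,0.43,0],
    [-1,0,0.003,0.43,0],
    [-1,0,0.003,0.43,0]
  ]
}}

```text
t: 9.7
ee_pos: [0.6063, -0.0425, 0.0907]
tcp_rot: [-3.141, 0.0, -2.664]
force: [-0.5, 1.0, -3.2]
opening: 0.166
gripper_force: 59.8
```

{"op": "play_rows", "data": {
  "targets": [
    [-1,0,0,0.012,0],
    [-1,0,0,0.024,0],
    [-1,0,0,0.03,0],
    [-1,0,0,0.03,0]
  ]
}}

```text
t: 10.1
ee_pos: [0.6061, -0.0425, 0.0868]
tcp_rot: [3.142, -0.0, -2.664]
force: [-0.7, 0.0, -3.3]
opening: 0.165
gripper_force: 59.9
```

{"op": "play_rows", "data": {
  "targets": [
    [-1,0,0,0.008,0],
    [-1,0,0,0.012,0],
    [-1,0,0,0.012,0]
  ]
}}

```text
t: 10.4
ee_pos: [0.6063, -0.0426, 0.0866]
tcp_rot: [-3.141, 0.001, -2.664]
force: [-6.9, -0.8, 13.4]
opening: 0.165
gripper_force: 62.0
```

Contact came at exactly the expected height, so the key is on the floor. Release, rise and check.

{"op": "play_rows", "data": {
  "targets": [
    [-0.3,0,0,-0.01,0],
    [-0.3,0,0,-0.01,0],
    [-0.3,0,0,-0.01,0],
    [-0.3,0,0,-0.2,0],
    [-0.3,0,0,-0.5,0],
    [-0.3,0,0,-0.9,0],
    [0,0,0,-1,0],
    [0,0,0,-1,0]
  ]
}}

```text
t: 11.2
ee_pos: [0.6075, -0.0426, 0.2077]
tcp_rot: [-3.139, 0.004, -2.664]
force: [0.9, 0.6, -0.8]
opening: 0.498
gripper_force: 0.0
```

Run:
```python
from h import *
s=manip.read_state();print(s['t'],s['ee_pos'],np.degrees(s['tcp_rot'])[2])
im,p=snap('wrist')
H=hsv(im)
for c in comps((H[...,0]>8)&(H[...,0]<32)&(H[...,1]>90)&(H[...,2]>40),600): print(c.min(0),c.max(0),rect(p,c,.099))
cv2.imwrite('pics/wk4.png',im[...,::-1])
```

```text
11.2 [ 0.60746388 -0.04260943  0.20769921] -152.6552660688719
[307 178] [329 286] (array([606. , -43.2], dtype=float32), [16.2, 80.1], 27.8)
[574   0] [639  39] (array([403.6,  51.4], dtype=float32), [21.2, 43.8], 117.3)
```

View pics/wk4.png

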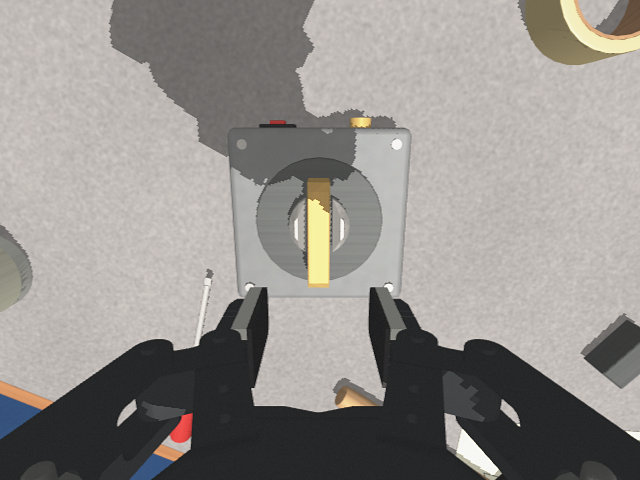

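The wrist view shows the key seated in the slot at (318,232). It measures (606,-43), yaw 27.6°, centred. Next is the pulley.

Run:
```python
from h import *
go(419.5,-277,210,121.2)
```

```text
go (419.5, -277, 210, 121.2) -> [ 2.283 -1.019 -0.038] twist 0.479
```

{"op": "play_rows", "data": {
  "targets": [
    [0,0.35,-0.12,0,0],
    [0,0.7,-0.24,0,0],
    [0,1,-0.4,0,0],
    [0,1,-0.45,0,0]
  ]
}}

```text
t: 11.65
ee_pos: [0.5212, -0.1481, 0.2042]
tcp_rot: [3.141, -0.002, -2.667]
force: [1.3, 0.5, 0.2]
opening: 0.499
gripper_force: 0.0
```

{"op": "play_rows", "data": {
  "targets": [
    [0,0.35,-0.12,0,0.04],
    [0,0.7,-0.24,0,0.08],
    [0,1,-0.4,0,0.12],
    [0,1,-0.45,0,0.16],
    [0,1,-0.45,0,0.2],
    [0,1,-0.45,0,0.25],
    [0,1,-0.45,0,0.3],
    [0,1,-0.45,0,0.34],
    [0,1,-0.45,0,0.38],
    [0,1,-0.45,0,0.42],
    [0,1,-0.45,0,0.46],
    [0,1,-0.45,0,0.479],
    [0,1,-0.45,0,0.479]
  ]
}}

```text
t: 12.95
ee_pos: [0.4424, -0.2482, 0.204]
tcp_rot: [-3.141, -0.002, 2.113]
force: [-0.3, -0.0, -0.3]
opening: 0.495
gripper_force: 0.0
```

Run:
```python
from h import *
go(419.5,-277,210,121.2)
```

```text
go (419.5, -277, 210, 121.2) -> [-0.107 -0.287 -0.05 ] twist -0.001
```

{"op": "play_rows", "data": {
  "targets": [
    [0,-0.107,-0.287,-0.05,0],
    [0,-0.107,-0.287,-0.05,0],
    [0,-0.107,-0.287,-0.05,0]
  ]
}}

```text
t: 13.25
ee_pos: [0.4195, -0.2776, 0.2107]
tcp_rot: [-3.141, -0.001, 2.115]
force: [0.7, -0.1, -0.8]
opening: 0.5
gripper_force: 0.0
```

Run:
```python
from h import *
s=manip.read_state();print(s['t'],s['ee_pos'],np.degrees(s['tcp_rot'])[2])
im,p=snap('wrist');H=hsv(im)
cv2.imwrite('pics/wp.png',im[...,::-1])
print('blue')
for c in comps((H[...,0]>100)&(H[...,0]<125)&(H[...,1]>110)&(H[...,2]>40),1500): print(c.min(0),c.max(0),rect(p,c,.028))
for t in (150,180,200):
  print('white',t)
  for c in comps((H[...,1]<40)&(H[...,2]>t),500): 
    if (c.max(0)-c.min(0)).max()<250: print(c.min(0),c.max(0),rect(p,c,.072))
```

```text
13.25 [ 0.41945971 -0.27760171  0.21071459] 121.15313691062642
blue
[263 311] [329 406] (array([ 478. , -413.7], dtype=float32), [66.2, 111.0], 133.6)
[245 139] [392 284] (array([ 419.7, -276.3], dtype=float32), [134.8, 135.0], 92.8)
[312   0] [441  72] (array([ 382.6, -127. ], dtype=float32), [52.0, 101.6], 31.1)
[0 0] [281 298] (array([ 237.5, -318.4], dtype=float32), [203.4, 230.3], 5.9)
white 150
[445 413] [507 479] (array([ 658.3, -393.1], dtype=float32), [26.6, 103.9], 159.5)
[253 333] [314 405] (array([ 467. , -409.4], dtype=float32), [37.9, 82.0], 96.6)
[  0 217] [122 438] (array([ 283. , -489.3], dtype=float32), [105.2, 221.5], 107.8)
[262 201] [294 224] (array([ 385.9, -282.6], dtype=float32), [18.6, 25.5], 30.1)
[362   4] [399  54] (array([ 387. , -133.1], dtype=float32), [22.0, 28.9], 151.3)
[562   0] [639 184] (array([557.7, -79.2], dtype=float32), [61.4, 122.5], 117.8)
white 180
[445 413] [507 479] (array([ 658.4, -393.1], dtype=float32), [26.2, 104.0], 159.8)
[254 337] [314 405] (array([ 468. , -411.1], dtype=float32), [35.7, 78.0], 95.7)
[  0 217] [122 438] (array([ 283. , -489.3], dtype=float32), [105.2, 221.5], 107.8)
[262 201] [294 224] (array([ 386.2, -282.7], dtype=float32), [18.5, 25.3], 31.2)
[363   4] [399  54] (array([ 387.4, -132.7], dtype=float32), [21.6, 28.8], 153.3)
[566   0] [639 181] (array([557.3, -78.3], dtype=float32), [57.6, 120.7], 118.9)
white 200
[445 414] [506 479] (array([ 658.3, -393.4], dtype=float32), [25.9, 102.4], 159.4)
[254 350] [313 405] (array([ 463.1, -418.6], dtype=float32), [33.5, 66.6], 83.7)
[  0 217] [122 438] (array([ 283. , -489.3], dtype=float32), [105.2, 221.5], 107.8)
[262 202] [294 224] (array([ 386.4, -283. ], dtype=float32), [17.7, 24.9], 31.2)
[363   5] [399  54] (array([ 387.2, -133.4], dtype=float32), [21.1, 28.2], 151.3)
[594   0] [639  85] (array([530.6, -54.8], dtype=float32), [26.3, 54.0], 117.7)
```

View pics/wp.png

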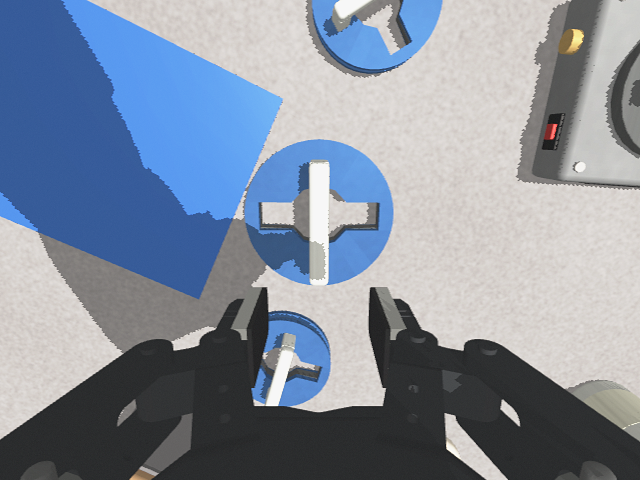

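The view shows the large pulley at (319,212), with its handle upright in the image at columns 309–328. The tool is aligned. Descend and grip.

{"op": "play_rows", "data": {
  "targets": [
    [0,0,-0.005,0.3,0],
    [0,0,-0.005,0.6,0],
    [0,0.003,-0.007,0.9,0],
    [0,0.003,-0.007,0.9,0]
  ]
}}

```text
t: 13.7
ee_pos: [0.4167, -0.2753, 0.0993]
tcp_rot: [-3.139, -0.007, 2.116]
force: [-0.3, 0.0, 0.3]
opening: 0.5
gripper_force: 0.0
```

Run:
```python
from h import *
s=manip.read_state();print(s['t'],s['ee_pos'],np.degrees(s['tcp_rot'])[2]);go(419.6,-276.7,48,121.2)
```

```text
13.7 [ 0.41668229 -0.27532401  0.09934012] 121.2158953796013
go (419.6, -276.7, 48, 121.2) -> [-0.025  0.016  0.428] twist 0.0
```

{"op": "play_rows", "data": {
  "targets": [
    [0,0,0,0.2,0],
    [0,0,0,0.4,0],
    [0,0,0,0.455,0],
    [0,0,0,0.455,0],
    [0,0,0,0.455,0],
    [-1,0,0,0.455,0],
    [-1,0,0,0.455,0],
    [-1,0,0,0.455,0],
    [-1,0,0,0.455,0],
    [-1,0,0,0.455,0],
    [-1,0,0,0.455,0],
    [-1,0,0,0.455,0]
  ]
}}

```text
t: 14.9
ee_pos: [0.4194, -0.278, 0.05]
tcp_rot: [3.141, 0.002, 2.114]
force: [-1.8, 1.2, 10.4]
opening: 0.174
gripper_force: 59.4
```

{"op": "play_rows", "data": {
  "targets": [
    [-1,0,0,-0.1,0],
    [-1,0,0,-0.3,0],
    [-1,0,0,-0.6,0],
    [-1,0,0,-0.9,0],
    [-1,0,0,-1,0],
    [-1,0,0,-1,0],
    [-1,0,0,-1,0]
  ]
}}

```text
t: 15.6
ee_pos: [0.4183, -0.2773, 0.1676]
tcp_rot: [-3.141, -0.001, 2.114]
force: [-0.3, 0.9, -4.7]
opening: 0.173
gripper_force: 59.5
```

Run:
```python
from h import *
s=manip.read_state();print(s['t'],s['ee_pos'],np.degrees(s['tcp_rot']),s['force'],s['opening'])
im,p=snap('wrist');H=hsv(im);cv2.imwrite('pics/wp2.png',im[...,::-1])
z=s['ee_pos'][2]-.048
for c in comps((H[...,0]>100)&(H[...,0]<125)&(H[...,1]>110)&(H[...,2]>40),1500): print(c.min(0),c.max(0),rect(p,c,z+.028))
go(605.9,-42.8,190,117.5)
```

```text
15.6 [ 0.41833618 -0.27732825  0.16762844] [-1.79963654e+02 -7.27124826e-02  1.21121744e+02] [-0.25828393  0.94967716 -4.68916684] 0.17340769995824565
[314   0] [458  64] (array([ 384.7, -168.8], dtype=float32), [23.0, 56.6], 31.1)
[0 0] [457 345] (array([ 368.2, -270.9], dtype=float32), [121.1, 231.7], 5.6)
go (605.9, -42.8, 190, 117.5) -> [ 0.863  2.349 -0.191] twist 0.02
```

View pics/wp2.png

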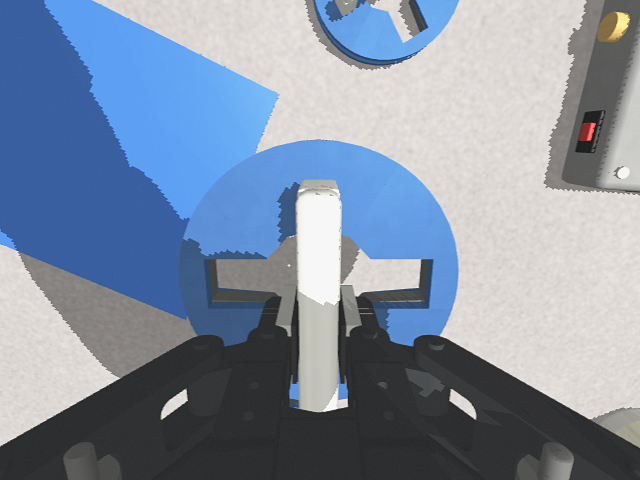

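The view shows the pulley held level, with its keyway centred at about (320,283). Carry it over, with the held offset worked out along the way.

{"op": "play_rows", "data": {
  "targets": [
    [-1,0.07,0.15,-0.1,0],
    [-1,0.18,0.4,-0.191,0],
    [-1,0.3,0.7,-0.191,0],
    [-1,0.43,1,-0.191,0],
    [-1,0.43,1,-0.191,0]
  ]
}}

```text
t: 16.15
ee_pos: [0.4962, -0.1679, 0.1898]
tcp_rot: [-3.141, -0.003, 2.118]
force: [-0.8, -0.6, -4.7]
opening: 0.172
gripper_force: 59.8
```

{"op": "play_rows", "data": {
  "targets": [
    [-1,0.07,0.15,0,0],
    [-1,0.18,0.4,0,0],
    [-1,0.3,0.7,0,0],
    [-1,0.4,0.95,0,0],
    [-1,0.4,0.95,0,0],
    [-1,0.4,0.95,0,0]
  ]
}}

```text
t: 16.75
ee_pos: [0.567, -0.0711, 0.19]
tcp_rot: [-3.139, -0.002, 2.115]
force: [-0.0, 0.3, -4.5]
opening: 0.17
gripper_force: 60.0
```

Run:
```python
from h import *
s=manip.read_state();print(s['t'],s['ee_pos'],np.degrees(s['tcp_rot']),s['force'],s['opening'])
p=manip.camera_params('wrist');t,r=pose()
q=cast(p,[[207,259],[433,259],[433,307.5],[207,307.5]],t[2]-.050+.028)
d=r.inv().apply(np.c_[q,np.full(4,t[2])]-t)*1000;print('keyway corners in tool, mm',d[:,:2].round(1).tolist(),d.mean(0)[:2])
go(605.9,-42.8,190,117.5)
```

```text
16.75 [ 0.567023   -0.07114285  0.19001225] [-1.79865296e+02 -8.65047247e-02  1.21186985e+02] [-0.03441764  0.25745643 -4.54119705] 0.17029379526390395
keyway corners in tool, mm [[13.7, -52.7], [13.9, 55.6], [-11.6, 57.8], [-11.8, -54.8]] [1.02216964 1.49586228]
go (605.9, -42.8, 190, 117.5) -> [ 0.034  0.399 -0.001] twist 0.02
```

{"op": "play_rows", "data": {
  "targets": [
    [-1,0.01,0.15,0,0.01],
    [-1,0.026,0.3,0,0.02],
    [-1,0.026,0.395,0,0.02],
    [-1,0.026,0.395,0,0.02],
    [-1,0.026,0.395,0,0.02],
    [-1,0.026,0.395,0,0.02],
    [-1,0.026,0.395,0,0.02]
  ]
}}

```text
t: 17.45
ee_pos: [0.6061, -0.0449, 0.1918]
tcp_rot: [-3.141, 0.0, 2.05]
force: [-0.0, 1.2, -3.9]
opening: 0.173
gripper_force: 60.1
```

Run:
```python
from h import *
s=manip.read_state();print(s['t'],s['ee_pos'],np.degrees(s['tcp_rot']),s['force'])
im,p=snap('wrist');cv2.imwrite('pics/wp3.png',im[...,::-1])
go(605.9,-42.8,150,117.5)
```

```text
17.45 [ 0.6060891  -0.04487116  0.19177693] [-1.79987686e+02  1.80871854e-03  1.17482909e+02] [-0.04642738  1.22279098 -3.92444787]
go (605.9, -42.8, 150, 117.5) -> [0.016 0.005 0.349] twist -0.0
```

View pics/wp3.png

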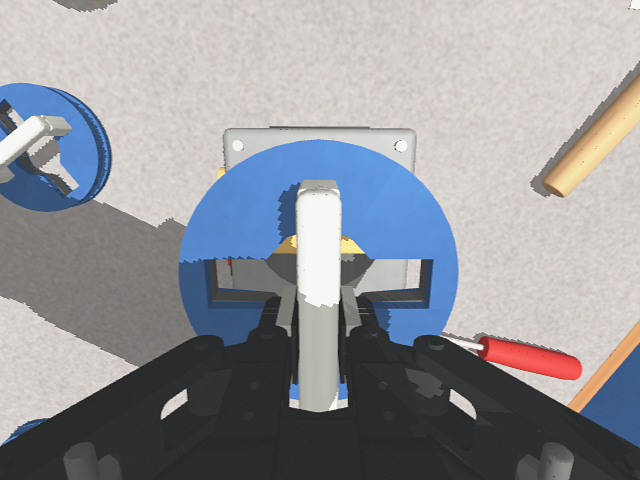

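The key shows through the bore at (320,245), level and centred with the keyway. Lower in stages.

{"op": "play_rows", "data": {
  "targets": [
    [-1,0.006,0,0.1,0],
    [-1,0.006,0,0.2,0],
    [-1,0.006,0,0.3,0],
    [-1,0.006,0,0.34,0],
    [-1,0.006,0,0.38,0],
    [-1,0.006,0,0.42,0],
    [-1,0.006,0,0.45,0],
    [-1,0.006,0,0.45,0]
  ]
}}

```text
t: 18.3
ee_pos: [0.6062, -0.0436, 0.1373]
tcp_rot: [-3.141, -0.0, 2.051]
force: [-0.7, -0.3, -4.3]
opening: 0.173
gripper_force: 60.0
```

{"op": "play_rows", "data": {
  "targets": [
    [-1,0,0,0.03,0],
    [-1,0,0,0.06,0],
    [-1,0,0,0.09,0],
    [-1,0,0,0.12,0],
    [-1,0,0,0.15,0],
    [-1,0,0,0.18,0],
    [-1,0,0,0.18,0],
    [-1,0,0,0.18,0]
  ]
}}

```text
t: 19.1
ee_pos: [0.6062, -0.0436, 0.1161]
tcp_rot: [-3.141, -0.0, 2.051]
force: [0.7, -0.8, -3.8]
opening: 0.17
gripper_force: 60.0
```

{"op": "play_rows", "data": {
  "targets": [
    [-1,0,0,0.02,0],
    [-1,0,0,0.035,0],
    [-1,0,0,0.042,0],
    [-1,0,0,0.042,0]
  ]
}}

```text
t: 19.5
ee_pos: [0.6062, -0.0436, 0.1109]
tcp_rot: [-3.141, -0.0, 2.051]
force: [-1.0, -0.1, -3.8]
opening: 0.169
gripper_force: 60.1
```

{"op": "play_rows", "data": {
  "targets": [
    [-1,0,0,0.008,0],
    [-1,0,0,0.012,0],
    [-1,0,0,0.012,0]
  ]
}}

```text
t: 19.8
ee_pos: [0.6064, -0.0436, 0.11]
tcp_rot: [3.141, 0.0, 2.051]
force: [-3.2, 0.5, 2.8]
opening: 0.173
gripper_force: 61.0
```

It made contact at TCP 110 mm, exactly the home height. Release and back off.

{"op": "play_rows", "data": {
  "targets": [
    [-0.2,0,0,0,0],
    [-0.2,0,0,0,0],
    [-0.2,0,0,0,0],
    [-0.2,0,0,-0.1,0],
    [-0.2,0,0,-0.3,0],
    [-0.2,0,0,-0.6,0],
    [-0.2,0,0,-1,0],
    [-0.2,0,0,-1,0],
    [-0.2,0,0,-1,0]
  ]
}}

```text
t: 20.7
ee_pos: [0.607, -0.0437, 0.2316]
tcp_rot: [3.139, 0.002, 2.051]
force: [-0.7, 0.7, -0.8]
opening: 0.399
gripper_force: 0.0
```

Run:
```python
from h import *
s=manip.read_state();print(s['t'],s['ee_pos'],s['force'],s['opening'])
for n in('wrist','top','scene'):
    im,p=snap(n);H=hsv(im);cv2.imwrite(f'pics/end_{n}.png',im[...,::-1])
    print(n)
    for c in comps((H[...,0]>100)&(H[...,0]<125)&(H[...,1]>110)&(H[...,2]>40),800):
        q=rect(p,c,.088)
        if abs(q[0]-[606,-43]).max()<60: print('disc z88',q)
    for c in comps((H[...,1]<40)&(H[...,2]>180),80):
        q=rect(p,c,.132)
        if abs(q[0]-[606,-43]).max()<40: print('bar z132',q)
    for c in comps((H[...,0]>8)&(H[...,0]<32)&(H[...,1]>90)&(H[...,2]>40),20):
        q=rect(p,c,.099)
        if abs(q[0]-[606,-43]).max()<50: print('key z99',q)
```

```text
20.7 [ 0.60704496 -0.04365509  0.23155043] [-0.74180475  0.70524683 -0.81948737] 0.39938194227620577
wrist
disc z88 (array([605.7, -41.9], dtype=float32), [134.2, 135.4], 27.5)
bar z132 (array([600.1, -22.1], dtype=float32), [22.3, 61.3], 117.0)
key z99 (array([627.8, -28. ], dtype=float32), [21.6, 32.8], 27.5)
key z99 (array([584.3, -50.2], dtype=float32), [22.4, 27.5], 27.5)
top
scene
disc z88 (array([618., -49.], dtype=float32), [131.8, 153.2], 150.2)
bar z132 (array([600.1, -25.1], dtype=float32), [14.0, 55.7], 117.3)
key z99 (array([633.8, -38.2], dtype=float32), [35.6, 59.8], 33.1)
```

```bash
python3 -c "
from cell import manip
print(manip.sign_off())"
```

```text
the job is handed in; nothing more can be done
None
```

The brass key is seated in the slot and the large blue pulley is home over it on the collar; both are released, and I handed the job in at about 21 s of the 64 s limit.

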